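Nest the empty parts pots on the engine bench

TASK

Nest the empty vessels for the store, each in the next larger size: stand the middle pot inside the wide basin, and the empty one of the three lidded canisters inside the middle pot, each flat on the floor of the one around it. The canisters look alike and two are full, so feel their weight by lifting; the full ones must end standing upright on the bench. Set things down rather than dropping them, and leave the engine parts and the spanner where they are.

Things in the scene. Friction and masses are not known exactly. Their poses are not given: they have to be found in the camera images.
- basin: Wide basin, the largest vessel: round open steel pan, outside 136 mm at the rim (132 at the foot), 45 mm high, wall 3 mm, floor 4 mm thick, 0.6 kg. Two low wire loop handles outside at its own +y and -y (to 87 mm from the axis, 32 mm up, below the rim). Loose on the bench. Origin: centre of underside, z up.
- pot: Middle pot: round open steel pot, outside 89 mm at the rim (86 at the foot), 52 mm high, wall 3 mm, floor 4 mm thick, 0.15-0.22 kg. At its own +x an upright steel tab handle on the wall: 8 mm thick (x 42.5 to 50.5 mm), 24 mm wide in y, top 94 mm above the pot's underside, so 42 mm stands above the rim to be pinched. Loose, any yaw. Origin: centre of underside, z up.
- tin_1: Closed aluminium canister: plain cylinder 46 mm in diameter, 88 mm tall, flat top, lid clamped on for good. One of three that look exactly alike: two are full (0.34 to 0.46 kg), one is empty (0.06 to 0.10 kg); any of them may be the empty one. Loose, standing upright. Origin: centre of underside, z up along its axis.
- tin_2: Closed aluminium canister: plain cylinder 46 mm in diameter, 88 mm tall, flat top, lid clamped on for good. One of three that look exactly alike: two are full (0.34 to 0.46 kg), one is empty (0.06 to 0.10 kg); any of them may be the empty one. Loose, standing upright. Origin: centre of underside, z up along its axis.
- tin_3: Closed aluminium canister: plain cylinder 46 mm in diameter, 88 mm tall, flat top, lid clamped on for good. One of three that look exactly alike: two are full (0.34 to 0.46 kg), one is empty (0.06 to 0.10 kg); any of them may be the empty one. Loose, standing upright. Origin: centre of underside, z up along its axis.
- sprocket: Bystander: dark steel sprocket lying flat, 84 mm across the teeth, 9 mm thick. Origin at the centre of its underside.
- piston: Bystander: light-alloy piston standing upright, 53 mm in diameter, 50 mm tall. Origin at the centre of its underside.
- wrench: Bystander: flat steel spanner 170 mm long lying along its own x. Origin at its middle, on its underside.
- bearing: Bystander: steel ball-bearing ring lying flat, 52 mm outside, 25 mm hole, 15 mm high. Origin at the centre of its underside.
- conrod: Bystander: dark steel connecting rod lying flat along its own x, 146 mm long (x from -82 to 64 mm), 48 mm at its big end (at -x), 14 mm high. Origin on its underside.
- gear: Bystander: stepped steel gear shaft standing upright on its 72 mm gear, 50 mm tall. Origin at the centre of its underside.
Things that resemble listed ones, but are neither listed nor needed, are in the scene too. Leave any brown or pink look-alike of the pot alone.

How it is judged:
By the outcome, as a careful person would: the job done as asked, in the order asked, and still so for the second after the job is handed in, with the robot touching nothing.
It also fails if it takes over 72 s, if anything falls off the work surface, if the arm or the gripper's body presses on something with over 40 N, if the wrist force passes 120 N, or if a joint passes its speed limit or range.

ROBOT

A 6-joint arm with a two-finger parallel gripper is mounted at the origin on the work surface. World frame = base frame: x ahead of the robot, y to its left, z up, the work surface at z = 0. Lengths are in mm, angles in rad, forces in N, time in s.
With the tool pointing down it reaches from about 350 to 725 mm from the base axis. Payload 6 kg.
Tool frame: the origin (TCP) lies at the very end of the fingers, on their centre line; the grasp point (between the pads) lies 19 mm behind it (r.tcp_to_grasp is the distance from the TCP to the grasp point, in mm); z points along the fingers, y is the line along which they close (so a half turn about z gives the same grasp; the last joint's range is limited). The gripper opens to 85 mm and grips with 20 to 120 N. Pads are 22 mm wide; open, the fingers measure 114 mm over their backs; the gripper's body (76 mm by 85 mm) begins 54 mm behind the grasp point. The pads swing forward as they close: fully open they stand 13 mm farther back than shut.
Start: joints at [-0.925, 0.04, 0.085, 0, -1.615, -0.334], TCP at [184.072, -571.044, 231.261] pointing down, gripper open.
Joint ranges: [-2.56, 2.56], [-1.29, 2.01], [-1.08, 1.49], [-3.29, 1.98], [-2.81, -0.18], [-2.99, 2.99]. Speed limits (rad/s): [2.57, 2.57, 3.01, 3.14, 3.14, 3.14].

INTERFACE

Orientations are given as a unit quaternion [x, y, z, w].
In Python, from station import r, command_gripper, planner, readout, imaging, job_done gives the robot as it stands. Calls block until the motion is done:
- r.move_to(position, orientation): joint-space move of the TCP to a pose.
- r.move_linear(position, rotation=None, speed=150): straight line of the TCP; rotation=None keeps the orientation; speed is the mean speed in mm/s.
- r.move_joints(angles): joint-space move.
- command_gripper(opening): finger opening in mm; the grip force is fixed at half the most; returns when the fingers have stopped.
- r.dwell(seconds).
- planner.inverse_kinematics(position, orientation): joint angles nearest the present ones, or None.
- readout.read_state(): the state.
- imaging.get_image(name): name is "scene" or "top" or "wrist"; returns a dict with "img" (480x640x3 uint8, red, green, blue), "camera_matrix" (3x3 intrinsics, pixels), "rvec" (rotation vector, rad) and "tvec" (3), from world to camera coordinates, as OpenCV has them; the wrist camera has in their place "hand_eye" (4x4, takes a point from camera to tool coordinates, whose origin is the TCP and whose axes are the flange's). Camera axes: x right, y down, z forward; pixel columns grow to the right and rows downward; lengths in mm; the calibration is good to about 2 mm. A picture is of the moment at which its call begins: read the wrist's pose just before it. There is no depth.
A pose or a line that the arm cannot do raises r.Unreachable and nothing moves.
- job_done(): hands the job in; it is judged then, once.
The state is a dict: "clock": time; "q": joint angles; "qvel": joint speeds; "tau": joint torques, N m; "tool_pos": TCP position; "tcp_rot": TCP orientation; "contact_force": force on the tool from outside, world axes, zero at the start; "ft_torque": the same for the moment, N m; "grip_width": finger opening in mm; "grasp_force": force on a finger pad.
Only numpy, scipy, OpenCV 4.12 (cv2) and the standard library are available. Lean on these libraries where they do the work, as an engineer would, in place of code of your own. Each camera call takes 0.05 s, during which the arm holds its last target. There are 200 camera calls.

## Working session

There is one attempt and no reset: what is moved stays moved. The work goes in short steps, each a Python script; the robot and the scene stay as the last script left them, time stands still between calls to the robot, and variables do not carry over. Pictures are saved under pics/ and viewed, at most 10 in all, crops included, and the job is handed in when it is done.

```bash
ls; mkdir -p pics
python3 - <<'E'
from station import r, imaging, readout
import cv2, pickle
d={}
for n in ("scene","top"):
    d[n]=imaging.get_image(n); cv2.imwrite(f"pics/{n}0.png",d[n]["img"][:,:,::-1])
    print(n,d[n]["camera_matrix"].tolist(),d[n]["rvec"],d[n]["tvec"])
pickle.dump(d,open("cams.pkl","wb"))
s=readout.read_state();print(s)
E
```

```text
pics
scene [[504.4190509584837, 0.0, 321.95586373676326], [0.0, 504.4190509584837, 253.98242290181287], [0.0, 0.0, 1.0]] [ 1.37352235  2.00209188 -1.01184591] [ 141.68110465 -269.31203445 1582.89053889]
top [[585.7743562534417, 0.0, 319.46314523237317], [0.0, 585.7743562534417, 250.00810214780662], [0.0, 0.0, 1.0]] [ 2.10739203 -2.12212716  0.21142217] [  45.08489725  533.52762783 1095.30250075]
{'clock': 0.1, 'q': array([-9.25277833e-01,  4.07442337e-02,  8.39151904e-02, -3.90707116e-04,
       -1.61548682e+00, -3.33662430e-01]), 'qvel': array([-0.00102286, -0.0018422 ,  0.00174681,  0.00156396,  0.00136362,
       -0.00078487]), 'tau': array([-4.51561194e-03, -3.69347084e+01,  3.48282659e+01,  6.95184186e+00,
       -4.48344246e-03, -1.52899474e-05]), 'tool_pos': array([ 184.05115599, -570.76999024,  230.3889068 ]), 'tcp_rot': array([-1.55305366e-01,  9.87866199e-01,  7.62295889e-04, -1.85054835e-04]), 'contact_force': array([ 0.63981685, -0.26483385,  0.89774071]), 'ft_torque': array([ 0.04290072,  0.02079724, -0.03206689]), 'grasp_force': 0.0, 'grip_width': 85.31356970002236}
```

View pics/top0.png

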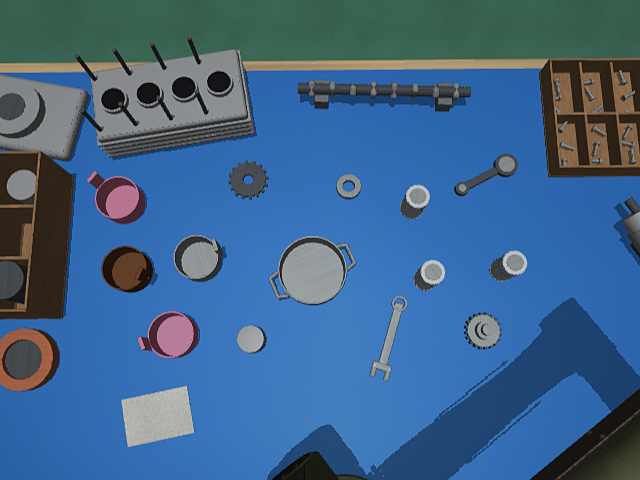

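View pics/scene0.png

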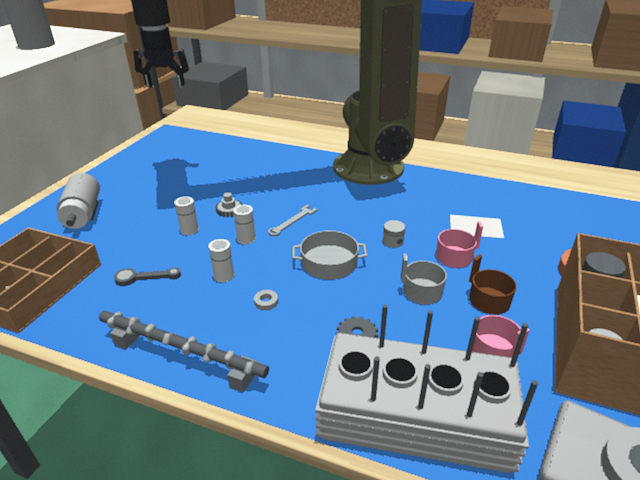

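Top view, candidates for the pot: grey steel (198,258) with its tab at about (217,246); brown (128,268), pink (118,198) and pink (172,335) are look-alikes. The basin is at (313,270). Tin tops are at (418,196), (433,272) and (515,262); the piston at (251,340) could be taken for a tin. I choose the grey pot and will check it in a crop with model circles overlaid.

```bash
cat > h.py <<'E'
import numpy as np, cv2, pickle
from scipy.spatial.transform import Rotation as R
def ray(cam,uv,z):
    Rm=cv2.Rodrigues(np.array(cam["rvec"],float))[0]; t=np.array(cam["tvec"],float).ravel()
    d=Rm.T@np.linalg.inv(cam["camera_matrix"])@np.array([*uv,1.]); o=-Rm.T@t
    return (o+d*(z-o[2])/d[2])[:2]
def proj(cam,P):
    return cv2.projectPoints(np.array(P,float).reshape(-1,3),np.array(cam["rvec"],float),np.array(cam["tvec"],float),np.array(cam["camera_matrix"]),None)[0].reshape(-1,2)
def circ(c,rad,z,n=60):
    a=np.linspace(0,2*np.pi,n); return np.c_[c[0]+rad*np.cos(a),c[1]+rad*np.sin(a),0*a+z]
def wristcam(d,s):
    T=np.eye(4);T[:3,:3]=R.from_quat(s["tcp_rot"]).as_matrix();T[:3,3]=s["tool_pos"]
    M=np.linalg.inv(T@np.array(d["hand_eye"]))
    return dict(camera_matrix=np.array(d["camera_matrix"]),rvec=cv2.Rodrigues(M[:3,:3])[0],tvec=M[:3,3])
def down(yaw):  # tool pointing down, tool y axis (closing line) at angle yaw in world
    y=np.array([np.cos(yaw),np.sin(yaw),0]);z=np.array([0,0,-1.]);return R.from_matrix(np.c_[np.cross(y,z),y,z]).as_quat()
E
python3 - <<'E'
from h import *
d=pickle.load(open("cams.pkl","rb"));c=d["top"]
L={"pot":((198,258),52,44.5),"basin":((313,270),45,68),"t1":((418,193),88,23),"t2":((433,269),88,23),"t3":((515,260),88,23),"piston":((251,338),50,26.5)}
im=cv2.resize(c["img"][:,:,::-1][170:370,160:540],None,fx=2,fy=2,interpolation=cv2.INTER_CUBIC)
for k,(uv,z,rd) in L.items():
    p=ray(c,uv,z);print(k,p.round(),np.hypot(*p).round())
    for zz,col in((z,(0,0,255)),(0,(0,255,255))):
        q=(proj(c,circ(p,rd,zz))-[160,170]+.5)*2-.5
        cv2.polylines(im,[np.round(q*16).astype(np.int32)],True,col,1,cv2.LINE_AA,4)
print("tab",ray(c,(217,243),94))
cv2.imwrite("pics/ov1.png",im)
E
```

```text
pot [520. 280.] 590.0
basin [496.  54.] 499.0
t1 [ 638. -151.] 656.0
t2 [ 489. -173.] 518.0
t3 [ 505. -329.] 603.0
piston [364. 173.] 403.0
tab [540.62636305 235.64042728]
```

View pics/ov1.png

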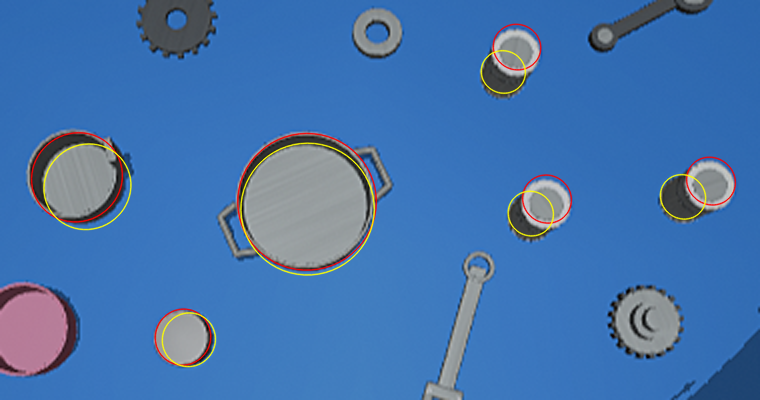

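The crop confirms the grey steel pot, with its upright tab at the upper right of the crop (110,150). All six estimates are within a few mm. Next I look from the wrist above the pot.

Run:
```python
from station import r, imaging, readout, planner
from h import *
c=pickle.load(open("cams.pkl","rb"))["top"]
pot=ray(c,(196.5,257.3),52); tab=ray(c,(217,243),94); print(pot,tab,tab-pot)
yaw=np.arctan2(*(tab-pot)[::-1]); print(np.degrees(yaw))
for y in(yaw,yaw+np.pi):
    q=planner.inverse_kinematics([*tab,230],down(y)); print(q)
q=min((planner.inverse_kinematics([520,230,300],down(y)) for y in(yaw,yaw+np.pi)),key=lambda q:9 if q is None else abs(q[5]))
r.move_joints(q); 
s=readout.read_state(); d=imaging.get_image("wrist"); print(s["clock"],s["tool_pos"],s["contact_force"],np.array(d["hand_eye"]).round(2).tolist())
pickle.dump((s,d),open("w1.pkl","wb")); w=wristcam(d,s)
im=d["img"][:,:,::-1].copy()
u=(tab-pot)/np.linalg.norm(tab-pot); n=np.array([-u[1],u[0]])
box=[[*(pot+u*a+n*b),94] for a,b in((42.5,-12),(50.5,-12),(50.5,12),(42.5,12))]
B=np.array([496,54.])
for P in(circ(pot,44.5,52),box,circ(B,68,45),circ(B,66,0)):
    cv2.polylines(im,[np.round(proj(w,P)*16).astype(np.int32)],True,(0,0,255),1,cv2.LINE_AA,4)
cv2.imwrite("pics/w1.png",im)
```

```text
[521.36166971 282.61611635] [540.62636305 235.64042728] [ 19.26469333 -46.97568907]
-67.70150434627926
[ 0.75072573  0.01283044  0.0546143   0.         -1.61258018  1.20925276]
[ 0.75072573  0.01283044  0.0546143   0.         -1.61258018 -1.93233989]
3.1583 [520.2577266  229.41302375 300.023112  ] [-0.00519749  0.45104425  0.63418868] [[0.0, -0.96, -0.27, 70.26], [1.0, 0.0, -0.0, -0.6], [0.0, -0.27, 0.96, -141.37], [0.0, 0.0, 0.0, 1.0]]
```

View pics/w1.png

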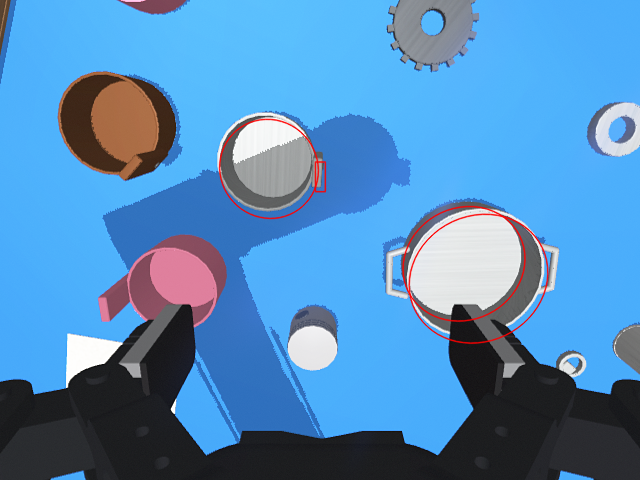

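Wrist view: the pot rim centre is near (267,162) and the basin rim centre near (475,270). Both lie about 6 px above the predictions from the top camera. I'll fit silhouettes in all three cameras to settle it.

```bash
cat >> h.py <<'E'
from scipy.optimize import minimize
def fit(cam,img,p0,levels,pad=8,tab=False):
    """silhouette fit of an upright round body; levels = [(radius,z),...] -> xy"""
    hsv=cv2.cvtColor(np.ascontiguousarray(img),cv2.COLOR_RGB2HSV)
    fg=((cv2.inRange(hsv,(95,90,0),(130,255,255))==0)*1.0).astype(np.float32)
    fg=cv2.GaussianBlur(fg,(0,0),.7)
    def hull(p,g=0): return cv2.convexHull(np.concatenate([proj(cam,circ(p,rr+g,z)) for rr,z in levels]).astype(np.float32))
    roi=np.zeros(fg.shape,np.uint8);cv2.fillPoly(roi,[hull(p0,pad).astype(np.int32)],1)
    def cost(p):
        m=np.zeros(fg.shape,np.uint8);cv2.fillPoly(m,[np.round(hull(p)*16).astype(np.int32)],255,cv2.LINE_AA,4)
        return float((abs(m/255.-fg)*roi).sum())
    s=minimize(cost,p0,method="Nelder-Mead",options=dict(initial_simplex=np.array(p0)+[[0,0],[5,0],[0,5]],xatol=.1,fatol=.1))
    return s.x.round(1),round(s.fun),int((fg*roi).sum())
MOD=dict(pot=[(44.5,52),(43,0)],basin=[(68,45),(66,0)],tin=[(23,88),(23,0)],piston=[(26.5,50),(26.5,0)])
E
python3 - <<'E'
from h import *
d=pickle.load(open("cams.pkl","rb")); s,w=pickle.load(open("w1.pkl","rb"))
W=wristcam(w,s)
for n,k,p in(("pot","pot",(521,283)),("basin","basin",(496,54)),("piston","piston",(364,173)),("t1","tin",(636,-151)),("t2","tin",(487,-173)),("t3","tin",(503,-329))):
    print(n,"top",*fit(d["top"],d["top"]["img"],p,MOD[k],10),"scene",*fit(d["scene"],d["scene"]["img"],p,MOD[k],10), *(("wrist",*fit(W,w["img"],p,MOD[k],14)) if k in("pot","piston","basin") else ()))
E
```

```text
pot top [524.5 283.1] 145 1797 scene [520.2 284.4] 168 1623 wrist [526.8 286.2] 525 7928
basin top [498.6  56.5] 274 3803 scene [493.4  57.4] 207 2424 wrist [499.3  57.6] 2129 16977
piston top [363.  175.8] 104 626 scene [358.6 177.9] 111 507 wrist [368.5 178.3] 440 2541
t1 top [ 633.6 -149.6] 60 720 scene [ 628.2 -150.4] 99 840
t2 top [ 484. -172.] 57 688 scene [ 477.1 -175.8] 148 786
t3 top [ 500.3 -327.6] 78 793 scene [ 495.3 -329.5] 84 680
```

Run:
```python
from station import r, imaging, readout, planner
from h import *
pot=np.array([525.5,284.5]); yaw=np.radians(-67.7); u=np.array([np.cos(yaw),np.sin(yaw)]);n=np.array([-u[1],u[0]])
tab=pot+46.5*u
r.move_linear([*tab-0*n,165],down(yaw+np.pi) if abs(planner.inverse_kinematics([*tab,165],down(yaw))[5])>2 else down(yaw),speed=250)
s=readout.read_state(); d=imaging.get_image("wrist"); print(s["clock"],s["tool_pos"],s["q"][5])
pickle.dump((s,d),open("w2.pkl","wb")); w=wristcam(d,s)
im=d["img"][:,:,::-1].copy()
for P,c in([([[*(pot+u*a+n*b),z] for a,b in((42.5,-12),(50.5,-12),(50.5,12),(42.5,12))],(0,0,255)) for z in (94,52)]+[(circ(pot,44.5,52),(0,0,255))]):
    cv2.polylines(im,[np.round(proj(w,P)*16).astype(np.int32)],True,c,1,cv2.LINE_AA,4)
cv2.imwrite("pics/w2.png",im); print(fit(w,d["img"],pot,MOD["pot"],12))
```

```text
3.9083 [543.84612194 241.37372857 166.81022746] 1.2046221561112354
(array([527.1, 286.1]), 1296, 16935)
```

View pics/w2.png

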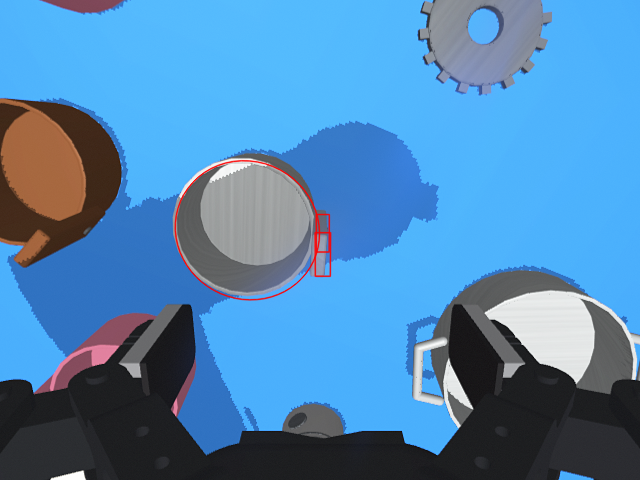

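Run:
```python
from h import *
s,d=pickle.load(open("w2.pkl","rb"))
cv2.imwrite("pics/w2c.png",cv2.resize(d["img"][185:305,260:380,::-1],None,fx=5,fy=5,interpolation=cv2.INTER_NEAREST))
```

```text
(no output)
```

View pics/w2c.png

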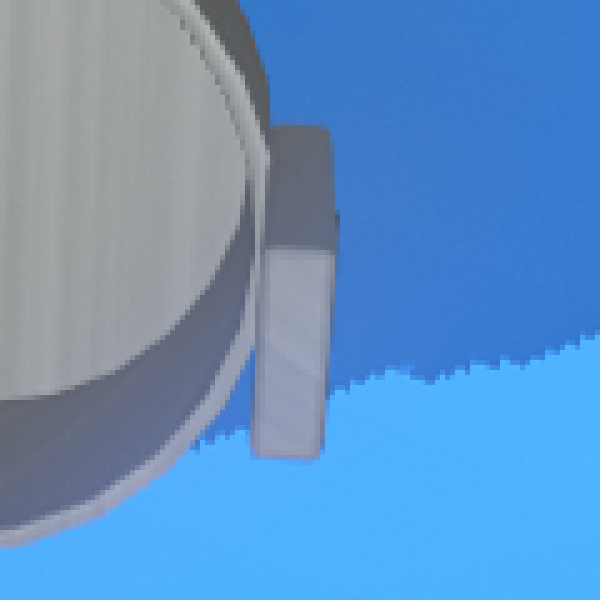

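The tab's top face spans crop (252..335, 250..458), so its centre is at about (318.7,255.8) in the full image. It is slightly turned. I back-project it at z = 94 and grasp.

Run:
```python
from station import r, imaging, readout, planner, command_gripper
from h import *
s,d=pickle.load(open("w2.pkl","rb")); w=wristcam(d,s)
C=[ray(w,(a/5+260-.4,b/5+185-.4),94) for a,b in((265,250),(335,252),(322,458),(252,455))]
print([np.linalg.norm(C[i]-C[(i+1)%4]).round(1) for i in range(4)])
t=np.mean(C,0); long_=(C[0]+C[1]-C[2]-C[3]); u=np.array([long_[1],-long_[0]]);u/=np.linalg.norm(u)
if u@(t-np.array([527.1,286.1]))<0:u=-u
yaw=np.arctan2(u[1],u[0]); print("tab",t,np.degrees(yaw),"pot axis",t-46.5*u)
if not 15<np.linalg.norm(C[1]-C[2])<32: raise SystemExit
o=down(yaw); print(planner.inverse_kinematics([*t,100],o))
r.move_linear([*t,110],o,speed=150); command_gripper(40); r.move_linear([*t,60],speed=120)
print(readout.read_state()["contact_force"])
command_gripper(0); s=readout.read_state(); print(s["clock"],s["grip_width"],s["grasp_force"],s["tool_pos"],s["contact_force"])
pickle.dump((t,yaw),open("tab.pkl","wb"))
```

```text
[np.float64(7.2), np.float64(22.8), np.float64(7.5), np.float64(22.7)]
tab [541.63588567 243.1547413 ] -71.22997261943506 pot axis [526.67356025 287.18176502]
[ 0.75929083  0.04813352 -0.14630078  0.         -1.37636202  1.13910428]
[ 0.06973865 -0.12821563  0.73933199]
5.9333 7.367462867031263 58.784741163253784 [542.18758132 243.56230081  61.16974264] [-0.42337848 -0.16298247  3.15269304]
```

Run:
```python
from station import r, imaging, readout, planner, command_gripper
from h import *
t,yaw=pickle.load(open("tab.pkl","rb")); u=np.array([np.cos(yaw),np.sin(yaw)])
p=readout.read_state()["tool_pos"]; z0=p[2]
r.move_linear([p[0],p[1],z0+75],speed=150)
s=readout.read_state();print(s["clock"],s["contact_force"],s["grip_width"])
B=np.array([499.7,58.]); T=B+46.5*u
r.move_linear([*T,z0+75],speed=220)
s=readout.read_state(); d=imaging.get_image("wrist"); pickle.dump((s,d),open("w3.pkl","wb"))
t=imaging.get_image("top"); pickle.dump(t,open("t3.pkl","wb"))
print(s["clock"],s["contact_force"],s["tool_pos"],s["q"][5])
cv2.imwrite("pics/w3.png",np.hstack([cv2.resize(d["img"],(400,300)),cv2.resize(t["img"][180:360,200:440],(400,300))])[:,:,::-1])
```

```text
6.5917 [-0.73105344  0.04331442 -2.1936323 ] 7.213687690588536
7.7917 [ 0.13612499 -0.09133716 -1.89813872] [514.67820854  14.5172505  136.01035328] 1.4792726316674643
```

View pics/w3.png

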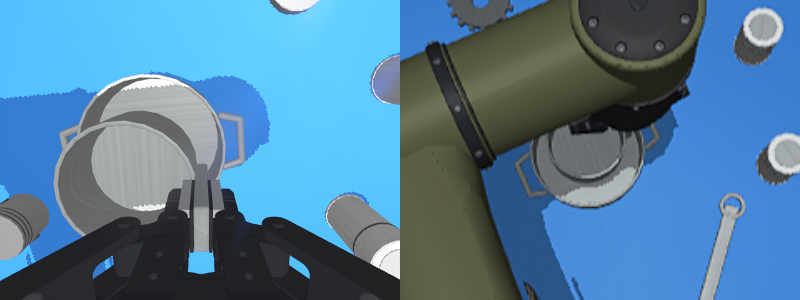

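The pot hangs level over the basin. Lowering with a contact check.

Run:
```python
from station import r, imaging, readout, planner, command_gripper
from h import *
p=readout.read_state()["tool_pos"]; f0=readout.read_state()["contact_force"][2]
T=np.array([514.63,13.97])
r.move_linear([*T,75],speed=120)
z=70
print(readout.read_state()["contact_force"])
while z>60:
    r.move_linear([*T,z],speed=30); s=readout.read_state()
    if s["contact_force"][2]-f0>2.0: break
    z-=1.2
print("z",z,s["tool_pos"],s["contact_force"],s["clock"])
command_gripper(26); r.move_linear([*T,150],speed=180)
s=readout.read_state(); print(s["clock"],s["contact_force"])
q=planner.inverse_kinematics([484,-172,240],down(np.radians(0)))
print(q, planner.inverse_kinematics([484,-172,240],down(np.radians(90))))
```

```text
[ 0.04067788 -0.12694755 -1.29371153]
z 63.999999999999986 [514.9095388   13.83564631  65.12413272] [-2.89415598 -0.48109382  5.82728794] 10.1167
11.0667 [ 0.60882948  0.3058339  -0.31674449]
None [ 0.05110606 -0.18956451 -0.11666054  0.         -1.64370031 -1.62190239]
```

Contact came at 65.1 mm (65.2 expected), so the pot stands on the basin floor. Now weighing, nearest tin first, with each position refined by the wrist camera.

```bash
cat > weigh.py <<'E'
from station import r, imaging, readout, planner, command_gripper
from h import *
def hover(p,z,yaws):
    qs=[(q,y) for y in yaws if (q:=planner.inverse_kinematics([*p,z],down(y))) is not None]
    cur=readout.read_state()["q"]; q,y=min(qs,key=lambda a:np.abs(np.array(a[0])-cur).max()); return q,y
def weigh(p):
    p=np.array(p,float); q,y=hover(p,180,np.radians([20,60,90,120,-160,-120,-90,-60]))
    r.move_joints(q); command_gripper(85)
    s=readout.read_state(); d=imaging.get_image("wrist"); w=wristcam(d,s)
    f,c,a=fit(w,d["img"],p,MOD["tin"],14); print("fit",f,c,a,"yaw",np.degrees(y).round())
    if np.linalg.norm(f-p)>9: print("suspicious fit"); cv2.imwrite("pics/sus.png",d["img"][:,:,::-1]); return None
    r.move_linear([*f,110],speed=250); r.dwell(.1); f0=readout.read_state()["contact_force"][2]
    r.move_linear([*f,53],speed=120); print("cf",readout.read_state()["contact_force"].round(1))
    command_gripper(0); s=readout.read_state(); z=s["tool_pos"][2]
    r.move_linear([*f,53+20],speed=60); r.dwell(.4)
    m=np.mean([(r.dwell(.03),readout.read_state()["contact_force"][2])[1] for _ in range(5)])-f0
    print("width",s["grip_width"],"z",z,"dF",m,"clock",readout.read_state()["clock"])
    return f,y,m,z
def putback(f):
    r.move_linear([*f,54.5],speed=60); r.move_linear([*f,53],speed=15); command_gripper(62); r.move_linear([*f,130],speed=200)
E
python3 - <<'E'
from weigh import *
o=weigh((484,-172))
E
```

```text
fit [ 486.6 -170. ] 321 6400 yaw -90.0
cf [ 1.4 -0.2  0.2]
width 44.44651323192866 z 54.037320018821 dF -3.224371511076062 clock 15.1667
```

dF of −3.2 N means about 0.33 kg, so this one is full. Back down, then the next tin.

Run:
```python
from weigh import *
putback((486.6,-170.))
o=weigh((635.5,-148))
if o and o[2]<-2:
    putback(o[0]); o=weigh((502,-326))
```

```text
fit [ 635.5 -147.5] 198 6253 yaw -90.0
cf [-0.2 -0.3  0.1]
width 44.85828667247093 z 54.15530932846421 dF -0.6098453323767699 clock 20.4667
```

The second tin is empty (−0.6 N) and is still held. Lifting it and looking at the pot in the basin before placing.

Run:
```python
from weigh import *
r.move_linear([635.5,-147.5,200],speed=200)
t=imaging.get_image("top"); pickle.dump(t,open("t4.pkl","wb"))
_,yaw=pickle.load(open("tab.pkl","rb"))
pot=np.array([499.7,58.])
q,y=hover(pot+[0,-75],200,[yaw+np.pi/2,yaw-np.pi/2]); print(np.degrees(y),np.round(q,2))
r.move_joints(q)
s=readout.read_state(); d=imaging.get_image("wrist"); pickle.dump((s,d),open("w4.pkl","wb")); w=wristcam(d,s)
print(s["clock"],s["tool_pos"],s["grip_width"],s["contact_force"])
im=d["img"][:,:,::-1].copy(); u=np.array([np.cos(yaw),np.sin(yaw)]);n=np.array([-u[1],u[0]])
im2=t["img"][:,:,::-1].copy()
for i,c in((im,w),(im2,t)):
  for P in(circ(pot,44.5,56),circ(pot,41.5,56),circ(pot,40,8),circ(pot,68,45),[[*(pot+u*a+n*b),98] for a,b in((42.5,-12),(50.5,-12),(50.5,12),(42.5,12))]):
    cv2.polylines(i,[np.round(proj(c,P)*16).astype(np.int32)],True,(0,0,255),1,cv2.LINE_AA,4)
o=np.zeros((600,800,3),np.uint8); o[:480,:480]=im[:,100:580]; o[:,480:]=cv2.resize(im2[210:330,275:339],(320,600)); cv2.imwrite("pics/w4.png",o)
```

```text
-161.22997261943505 [ 0.37 -0.23 -0.22  0.   -1.58 -0.04]
22.675 [499.75052443 -17.16603682 199.67887811] 44.47475604258253 [ 0.43887644  0.34232198 -0.02466559]
```

View pics/w4.png

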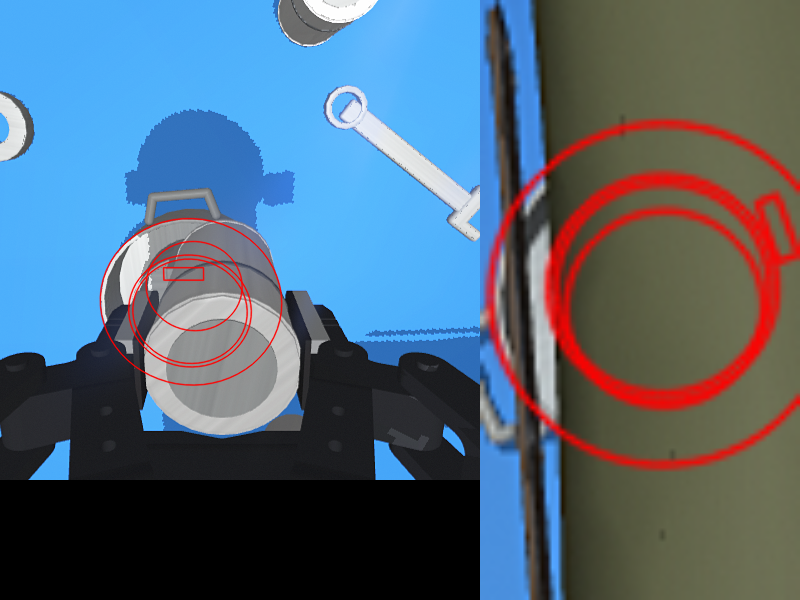

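The tin hides the pot here. The camera looks towards tool +x, so I look again from the pot's other side (TCP at about pot −110·x_tool).

Run:
```python
from weigh import *
_,yaw=pickle.load(open("tab.pkl","rb"))
pot=np.array([499.7,58.]); u=np.array([np.cos(yaw),np.sin(yaw)]);n=np.array([-u[1],u[0]])
r.move_linear([*(pot-110*u),220],speed=300)
s=readout.read_state(); d=imaging.get_image("wrist"); pickle.dump((s,d),open("w5.pkl","wb")); w=wristcam(d,s)
print(s["clock"],s["tool_pos"],s["grip_width"])
im=d["img"][:,:,::-1].copy()
Ps=[circ(pot,44.5,56),circ(pot,41.5,56),circ(pot,40,8),circ(pot,68,45),[[*(pot+u*a+n*b),98] for a,b in((42.5,-12),(50.5,-12),(50.5,12),(42.5,12))]]
for P in Ps: cv2.polylines(im,[np.round(proj(w,P)*16).astype(np.int32)],True,(0,0,255),1,cv2.LINE_AA,4)
print(proj(w,[*pot,56]))
cv2.imwrite("pics/w5.png",im)
```

```text
23.4833 [464.30345251 162.22472221 219.85436957] 44.97176836014656
[[323.41488736  46.91898578]]
```

View pics/w5.png

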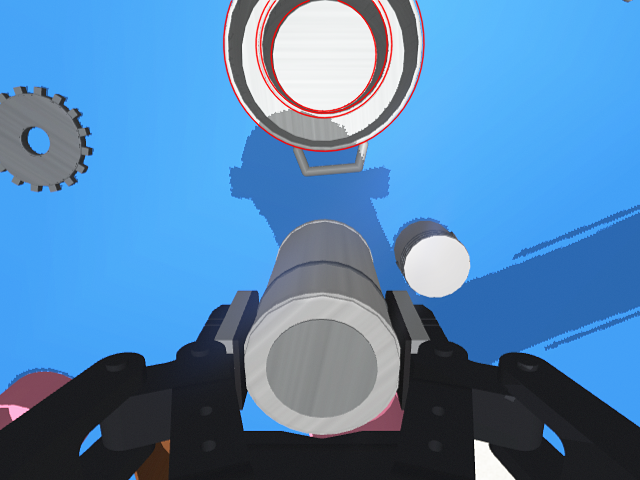

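The overlay matches: pot rim centre (323,47), the pot concentric in the basin, the tin hanging straight. Placing the tin.

Run:
```python
from weigh import *
pot=np.array([499.7,58.])
r.move_linear([*pot,190],speed=200)
r.move_linear([*pot,80],speed=120); r.dwell(.2); f0=readout.read_state()["contact_force"][2]; print(f0)
z=67.
r.move_linear([*pot,z],speed=40)
while z>58:
    s=readout.read_state(); 
    if s["contact_force"][2]-f0>1.8: break
    z-=.8; r.move_linear([*pot,z],speed=25)
print(z,s["tool_pos"],s["contact_force"],s["clock"])
```

```text
0.18067544805553726
61.40000000000002 [499.82514461  57.9270216   62.11213892] [-2.97947147 -0.34504634  5.02257343] 27.7417
```

Contact at 62.1 mm (62.15 expected), so the tin is on the pot's floor. Release, retreat and a last look.

Run:
```python
from weigh import *
pot=np.array([499.7,58.])
command_gripper(58); r.move_linear([*pot,230],speed=150)
r.move_joints([-0.925,0.04,0.085,0,-1.615,-0.334])
t=imaging.get_image("top");s=imaging.get_image("scene")
print(readout.read_state()["clock"],fit(t,t["img"],(486,-170),MOD["tin"],10))
o=np.zeros((520,800,3),np.uint8)
o[:,:400]=cv2.resize(t["img"][150:410,230:430],(400,520))
o[:300,400:]=cv2.resize(s["img"][170:320,240:440],(400,300)); o[300:520,400:]=cv2.resize(s["img"][160:325,100:400],(400,220))
cv2.imwrite("pics/fin.png",o[:,:,::-1])
```

```text
31.9 (array([ 483.2, -170.6]), 50, 694)
```

View pics/fin.png

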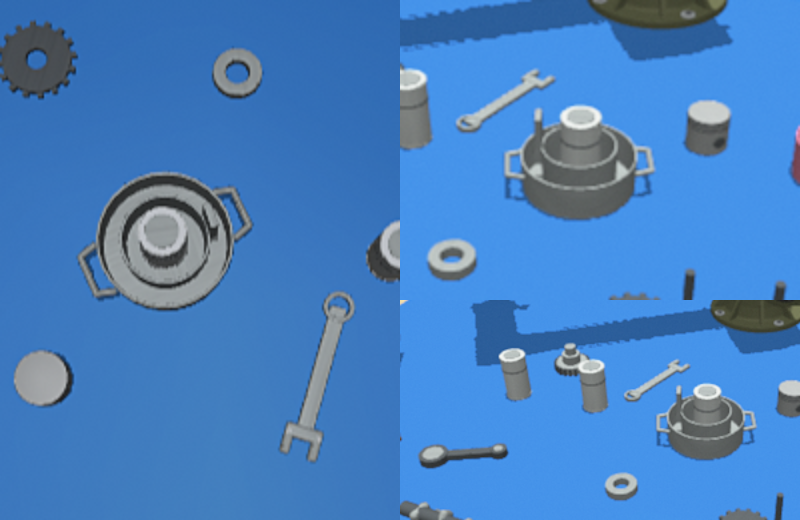

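The picture shows the tin upright in the pot, the pot flat in the basin, both full tins standing and the bystanders in place.

```bash
python3 -c "
from station import job_done
print(job_done())"
```

```text
the job is handed in; nothing more can be done
None
```

The job is handed in at about 32 s: the pot stands in the basin with the empty canister (0.6 N on lifting) inside it, both full ones are upright on the bench (one weighed at about 0.33 kg, the other taken as full by elimination), and the last pictures showed the engine parts and spanner where they were.

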